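# Seat the keyed vial rack in the block heater

### The job

Take the white vial rack that has a cut-out corner, by its black post, and lower it into the well of the block heater, turned so that the cut-out corner comes over the orange key and the rack sits flat on the well's floor. Do not drop it: lower it right down before you let go. Leave the plain rack, which has no cut-out corner, where it stands.

Things in the scene. Friction and masses are not known exactly. Their poses are not given: they have to be found in the camera images.
- keyed_rack_centre (a point): Rack to load, 0.25 to 0.5 kg: white block 120 (x) by 72 (y) by 36 mm high, red vial caps 7 mm proud, and on its middle a black post, 26 mm square, sides parallel to the block's, top 100 mm above the rack's underside: grip it 60 to 95 mm up, across either pair of sides. The block's +x +y corner is cut out, 32 (x) by 30 mm (y). Point: on the post's axis, 50 mm above the underside; z up; any yaw.
- rack_notch (a point): Middle of the cut-out corner, level with the block's top: 44 mm along x and 21 mm along y from the post's axis, 36 mm above the rack's underside. Same axes as the rack.
- well (a point): Floor centre of the well in the grey heater, fixed to the bench; z up. Dark floor 50 mm above the bench, 140 (x) by 92 mm (y), walls 16 mm high. Orange key in its +x +y corner: 30 (x) by 28 (y), 22 mm high. Rack seated: its x, y along the well's, 10 mm play each way; other way round it tilts on the key. Housing reaches 125 mm to -x, 92 to +x, 72 to each side; nothing on it is higher than the key.
- plain_rack_centre (a point): Rack to leave alone: same white block, caps and black post, but all four corners whole; same point and axes. A corked flask, a beaker and a red-capped jar, each under 120 mm high, also stand about, over 100 mm from both racks' centres and clear of the heater.
Not all that is in view belongs to the job. What is shaped like the part that bears keyed_rack_centre but green or yellow is not meant.

How it is judged:
By the outcome, as a careful person would: the job done as asked, in the order asked, and still so for the second after the job is handed in, with the robot touching nothing.
It also fails if it takes over 38 s, if anything falls off the work surface, if the arm or the gripper's body presses on something with over 40 N, if the wrist force passes 120 N, or if a joint passes its speed limit or range.

### The arm

A 6-joint arm with a two-finger parallel gripper is mounted at the origin on the work surface. World frame = base frame: x ahead of the robot, y to its left, z up, the work surface at z = 0. Lengths are in mm, angles in rad, forces in N, time in s.
With the tool pointing down it reaches from about 350 to 875 mm from the base axis. Payload 4.2 kg.
Tool frame: the origin (TCP) lies on the mounting face of the last link; the fingertips stand 173 mm ahead of it and the grasp point (between the pads) lies 155 mm ahead of it; x points along the fingers, z is the direction in which the jaws open and shut, and the axes are right-handed (so a half turn about x gives the same grasp; the last joint's range is limited). The gripper opens to 85 mm and grips with 20 to 120 N. Pads are 22 mm wide; open, the fingers measure 114 mm over their backs; the gripper's body (76 mm by 85 mm) begins 54 mm behind the grasp point. The pads swing forward as they close: fully open they stand 13 mm farther back than shut.
Start: joints at [-1.043, 0.385, 0.008, 0, -1.194, -0.259], TCP at [166.001, -602.531, 404.712] pointing down, gripper open.
Joint ranges: [-3.14, 3.14], [-1.21, 2.06], [-1.07, 1.41], [-3.16, 2.05], [-2.99, -0.16], [-3.1, 3.1]. Speed limits (rad/s): [2.79, 2.79, 3.14, 3.14, 3.14, 3.14].

### API

Orientations are given as [roll, pitch, yaw] about the fixed x, y, z axes, in that order (R = Rz(yaw) Ry(pitch) Rx(roll)).
In Python, from plant import manip gives the robot as it stands.
- The arm moves only by the tool send_rows, never from a script. Its argument "deltas" is a list of rows, each a list of 3 entries, a list of its own where there are three numbers: the turn, a rotation vector about the tool's x, y, z in rad, then the shift along the tool's x, y, z in mm, then the closure, from -1 (fully open) to 1 (shut). A call has 1 to 20 rows; each row is the pose to reach, as a shift and turn from the pose commanded when the call began, along the tool's axes at that moment; what a row does not reach only later rows make up. A row lasts 1/12 s, in which the tool goes at most 41.7 mm and 7.16 degrees, less where a joint would pass 70% of its speed; a pose out of reach is approached as far as the arm can. A call with a gripper value outside its range is refused whole. The fingers move at their own pace and stop on an object; "force" is the grip in N (left out, the last holds). Time passes only in rows, so rows that repeat a pose let the fingers close. It gives the time, the measured TCP pose, the force and the opening at its end, in the units of the state.
- manip.state(): the state, without advancing time (a new reading comes with each control period).
- manip.snapshot(name): name is "side" or "top"; returns the picture (480x640x3 uint8, red, green, blue); there is no depth.
- manip.calibration(name): a dict with "intrinsics" (3x3 intrinsics, pixels), "eye" and "orientation" of the camera in the world. Camera axes: x right, y down, z forward; pixel columns grow to the right and rows downward; lengths in mm; the calibration is good to about 2 mm. A picture is of the moment at which its call begins. calibration takes no time and is no camera call.
- manip.hand_in(): hands the job in, once; it reports no verdict.
Trained networks look in the newest picture that a camera, given by its name, has taken for a name from the list of things; names that differ only in an ending like _2 or _b are one class to them, and where a whole thing is asked for, a point or a joint stands for the part that bears it (a point fixed in the world has none). Each returns a list of dicts, best first, with "confidence" (0 to 1); they miss things now and then, are a little off and sometimes report something else, mostly with a low value. They report only what shows in the picture. A call takes as long as a camera call. They do not tell look-alikes from the thing itself.
- manip.look_for(camera, thing): "xyz" ([x, y, z] in mm, in world coordinates, good to about 4 mm: the middle of the surface that is visible of it).
- manip.mark_of(camera, thing): "xyz" ([x, y, z] in mm, in world coordinates, good to about 4 mm: a listed point, or the origin of a listed thing).
The state is a dict: "t": time; "joint_pos": joint angles; "dq": joint speeds; "tau": joint torques, N m; "tool_pos": TCP position; "tool_rot": TCP orientation; "wrist_force": force on the tool from outside, world axes, zero at the start; "moment": the same for the moment, N m; "gripper_width": opening from 0.0 (shut) to 1.0 (fully open).
Only numpy, scipy, OpenCV 4.12 (cv2) and the standard library are available. Lean on these libraries where they do the work, as an engineer would, in place of code of your own. Each camera call takes 0.05 s, during which the arm holds its last target. There are 200 camera calls.

## Working session

There is one attempt and no reset: what is moved stays moved. The work goes in short steps, Python scripts to look and compute and a tool call to move; the robot and the scene stay as the last step left them, time stands still between calls to the robot, and variables do not carry over. Pictures are saved under pics/ and viewed, about 8 in all and at most 12, crops included, and the job is handed in when it is done.

Besides the shell and the picture viewer there is one more tool, called after "Request:" as name(argument=value, ...), one argument or row to a line, values as JSON. send_rows: Moves the arm, as the interface text tells. Its arguments: {"type":"object","properties":{"deltas":{"type":"array"},"force":{"type":"number"}},"required":["deltas"]}

```bash
mkdir -p pics
python3 - <<'E'
from plant import manip
import cv2,numpy as np
np.set_printoptions(precision=3,suppress=True)
for c in("top","side"):
    im=manip.snapshot(c); cv2.imwrite(f"pics/{c}0.png",im[:,:,::-1])
    k=manip.calibration(c);print(c,k)
    for t in("keyed_rack_centre","rack_notch","well","plain_rack_centre"):
        print(t,[(np.round(d["xyz"]),round(d["confidence"],2)) for d in manip.mark_of(c,t)])
print(manip.state())
E
```

```text
top {'intrinsics': array([[542.622,   0.   , 326.801],
       [  0.   , 542.622, 233.924],
       [  0.   ,   0.   ,   1.   ]]), 'eye': array([ 329.629,   62.635, 1056.134]), 'orientation': array([-3.004, -0.003, -1.583])}
keyed_rack_centre [(array([524.,  98.,  45.]), 0.97), (array([ 357., -102.,   48.]), 0.8), (array([329.,  99.,  51.]), 0.58)]
rack_notch [(array([515.,  53.,  39.]), 0.92), (array([347.,  58.,  37.]), 0.86), (array([ 331., -143.,   34.]), 0.81)]
well [(array([ 589., -167.,   51.]), 0.71)]
plain_rack_centre [(array([527., 340.,  49.]), 0.61)]
side {'intrinsics': array([[552.333,   0.   , 322.184],
       [  0.   , 552.333, 235.662],
       [  0.   ,   0.   ,   1.   ]]), 'eye': array([-21.47 , 718.362, 646.08 ]), 'orientation': array([-2.176,  0.019, -2.532])}
keyed_rack_centre [(array([ 353., -100.,   50.]), 0.82), (array([326.,  99.,  50.]), 0.75), (array([521., 101.,  52.]), 0.71)]
rack_notch [(array([350.,  58.,  34.]), 0.96), (array([ 331., -148.,   36.]), 0.79), (array([515.,  50.,  32.]), 0.56)]
well [(array([ 586., -169.,   49.]), 0.67)]
plain_rack_centre [(array([526., 339.,  51.]), 0.92)]
{'t': 0.5, 'joint_pos': array([-1.043,  0.385,  0.008, -0.   , -1.194, -0.259]), 'dq': array([ 0.001, -0.002,  0.001, -0.   ,  0.001, -0.001]), 'tau': array([  0.   , -39.169,  18.844,   4.187,  -0.001,  -0.   ]), 'tool_pos': array([ 166.009, -602.514,  404.675]), 'tool_rot': array([-0.396,  1.571,  1.443]), 'wrist_force': array([ 0.323,  0.476, -0.663]), 'moment': array([-0.067, -0.024,  0.057]), 'gripper_width': 1.0013426578866258}
```

View pics/top0.png

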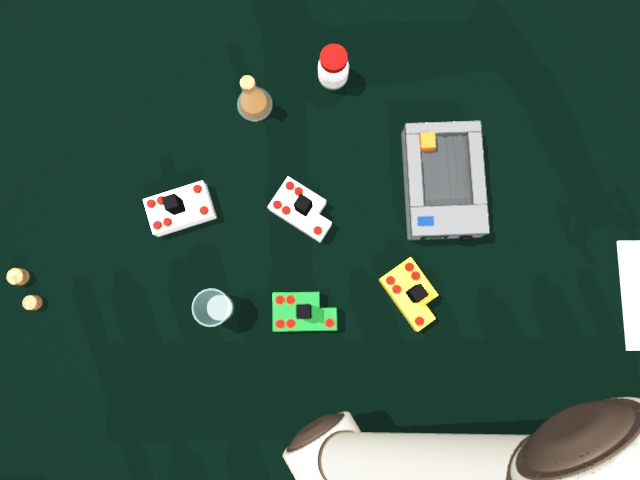

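View pics/side0.png

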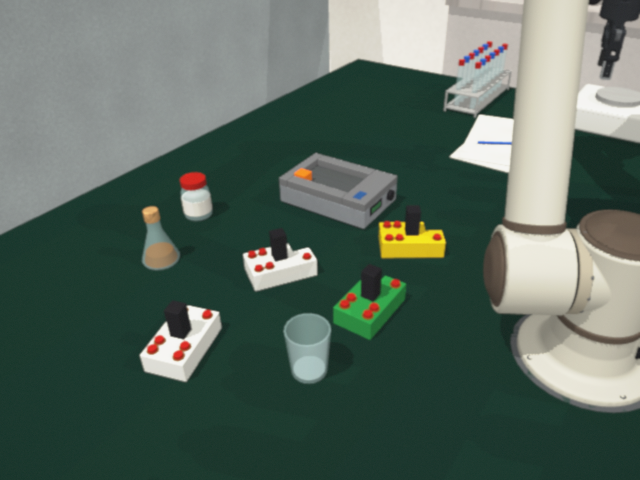

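Top view: the white cut-out rack is at about (300,208), with its notch at (322,210). The plain rack is at (180,208). The heater is at (446,180), with its orange key at (427,141), the far-left corner (world +x +y). Next I refine the rack and heater poses by silhouette fitting.

```bash
cat > h.py <<'E'
from plant import manip
import cv2,numpy as np
from scipy.spatial.transform import Rotation as R
from scipy.optimize import minimize
def proj(c,P):
    k=manip.calibration(c);M=R.from_euler('xyz',k["orientation"]).as_matrix()
    q=(np.atleast_2d(P)-k["eye"])@M; q=q@np.array(k["intrinsics"]).T
    return q[:,:2]/q[:,2:]
def box(x0,x1,y0,y1,z0,z1): return np.array([[x,y,z] for x in(x0,x1) for y in(y0,y1) for z in(z0,z1)],float)
RACK=[box(-60,28,-36,36,0,36),box(-60,60,-36,6,0,36),box(-13,13,-13,13,0,100)]
HEAT=[box(-125,92,-72,72,0,66)]
def place(B,p,z=0):
    c,s=np.cos(p[2]),np.sin(p[2]);return B@np.array([[c,s,0],[-s,c,0],[0,0,1]])+[p[0],p[1],z]
S=4
def sil(c,model,p,z=0):
    m=np.zeros((480*S,640*S),np.uint8)
    for B in model:
        u=proj(c,place(B,p,z)); cv2.fillConvexPoly(m,cv2.convexHull(np.round((u+.5)*S-.5).astype(np.int32)),255)
    return cv2.resize(m,(640,480),interpolation=cv2.INTER_AREA)/255.
def mask(im,c,ctr,dark):
    h=cv2.cvtColor(im,cv2.COLOR_RGB2HSV).astype(int);r,g,b=[im[:,:,i].astype(int) for i in range(3)]
    m=~((g>r+6)&(g>b+2)&(r<70)&(h[:,:,1]>80))
    m=m.astype(np.uint8); m=cv2.morphologyEx(m,cv2.MORPH_OPEN,np.ones((3,3)))
    n,l,st,_=cv2.connectedComponentsWithStats(m); u=proj(c,ctr)[0].round().astype(int)
    m=(l==l[u[1],u[0]]).astype(np.uint8)
    cs,_=cv2.findContours(m,0,2);o=np.zeros_like(m);cv2.drawContours(o,cs,-1,1,-1)
    return o.astype(float)
def fit(ims,model,p0,ctr,z=0):
    ms={c:mask(i,c,ctr,0) for c,i in ims.items()}
    f=lambda p:sum(abs(sil(c,model,p*[1,1,.01],z)-m).sum()/m.sum() for c,m in ms.items())
    p0=np.array(p0,float)*[1,1,100]
    r=minimize(f,p0,method='Nelder-Mead',options=dict(initial_simplex=p0+np.vstack([np.zeros(3),np.diag([8,8,15])]),xatol=.1,fatol=1e-4))
    return r.x*[1,1,.01],r.fun
E
python3 - <<'E'
from h import *
ims={c:cv2.imread(f"pics/{c}0.png")[:,:,::-1].copy() for c in("top","side")}
out={}
for n,mod,p0,ctr in(("rack",RACK,[523,99,np.arctan2(-47,-8)-np.arctan2(21,44)],[523,99,36]),("heat",HEAT,[588,-168,0.05],[588,-168,50])):
    for cs in(["top"],["side"],["top","side"]):
        p,f=fit({c:ims[c] for c in cs},mod,p0,ctr);print(n,cs,p.round(3),round(f,3))
    out[n]=p
v=[]
for c,(x,y) in(("top",(250,110)),("side",(220,140))):
    im=ims[c][:,:,::-1].copy()
    big=cv2.resize(im[y:y+140,x:x+250],None,fx=3.2,fy=3.2,interpolation=cv2.INTER_CUBIC)
    big=cv2.resize(big,(700,300)) if 0 else big
    for B,p in [(b,out["rack"]) for b in RACK]+[(HEAT[0],out["heat"])]+[(box(-70,70,-46,46,50,50),out["heat"]),(box(40,70,18,46,72,72),out["heat"])]:
        u=(proj(c,place(B,p))-[x,y]+.5)*3.2
        cv2.polylines(big,[cv2.convexHull(u.round().astype(np.int32))],True,(255,0,255),1)
    v.append(big[:300] if 0 else big)
cv2.imwrite("pics/fit.png",cv2.resize(np.vstack(v),None,fx=.66,fy=.66,interpolation=cv2.INTER_AREA))
E
```

```text
rack ['top'] [522.877 102.497  -2.15 ] 0.045
rack ['side'] [519.983 102.252  -2.132] 0.102
rack ['top', 'side'] [521.936 102.377  -2.152] 0.159
heat ['top'] [ 5.89182e+02 -1.67370e+02  2.50000e-02] 0.018
heat ['side'] [ 5.89958e+02 -1.73406e+02  2.30000e-02] 0.019
heat ['top', 'side'] [ 5.88810e+02 -1.68181e+02  2.70000e-02] 0.067
```

View pics/fit.png

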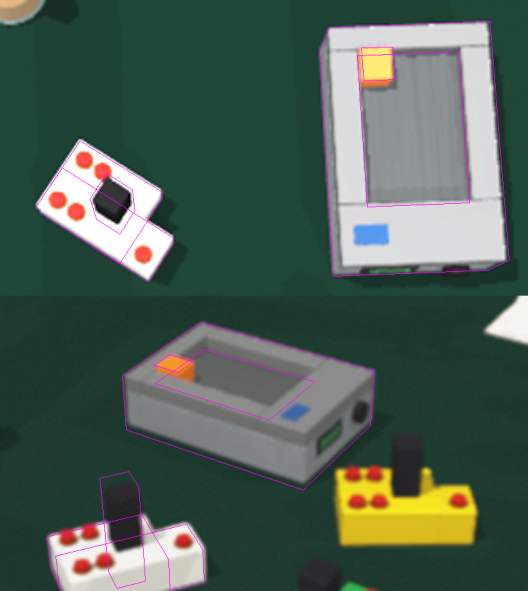

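```bash
cat >> h.py <<'E'
def rel(xyz,yaw_jaw,s=None):
    "target TCP, jaw (tool z) world yaw -> turn, shift in tool axes; takes yaw modulo pi nearest unless told"
    s=s or manip.state(); T=R.from_euler('xyz',s["tool_rot"])
    z=np.array([np.cos(yaw_jaw),np.sin(yaw_jaw),0]);x=np.array([0,0,-1.]);
    G=R.from_matrix(np.column_stack([x,np.cross(z,x),z]))
    return (T.inv()*G).as_rotvec().round(4),T.inv().apply(np.array(xyz)-s["tool_pos"]).round(2)
E
python3 - <<'E'
from h import *
s=manip.state();T=R.from_euler('xyz',s["tool_rot"]).as_matrix();print(T.round(3)); y=np.arctan2(T[1,2],T[0,2]);print("jaw yaw",y,"q6",s["joint_pos"][5])
for k in range(-2,3):
    a=-2.15+k*np.pi/2; print(k,a,rel([522.5,102,340],a))
E
```

```text
[[ 0.    -0.964 -0.266]
 [ 0.    -0.266  0.964]
 [-1.    -0.     0.   ]]
jaw yaw 1.8395860151934103 q6 -0.25859932040313244
-2 -5.2915926535897935 (array([ 8.48e-01,  1.00e-04, -0.00e+00]), array([  64.74, -530.78,  584.54]))
-1 -3.7207963267948965 (array([-7.228e-01,  1.000e-04,  1.000e-04]), array([  64.74, -530.78,  584.54]))
0 -2.15 (array([-2.2936e+00,  0.0000e+00,  1.0000e-04]), array([  64.74, -530.78,  584.54]))
1 -0.5792036732051034 (array([ 2.4188e+00,  1.0000e-04, -1.0000e-04]), array([  64.74, -530.78,  584.54]))
2 0.9915926535897932 (array([ 8.48e-01,  1.00e-04, -0.00e+00]), array([  64.74, -530.78,  584.54]))
```

Request:
send_rows(
  deltas=[
    [[0.848,0,0],[64.7,-530.8,584.5],-1],
    [[0.848,0,0],[64.7,-530.8,584.5],-1],
    [[0.848,0,0],[64.7,-530.8,584.5],-1],
    [[0.848,0,0],[64.7,-530.8,584.5],-1],
    [[0.848,0,0],[64.7,-530.8,584.5],-1],
    [[0.848,0,0],[64.7,-530.8,584.5],-1],
    [[0.848,0,0],[64.7,-530.8,584.5],-1],
    [[0.848,0,0],[64.7,-530.8,584.5],-1],
    [[0.848,0,0],[64.7,-530.8,584.5],-1],
    [[0.848,0,0],[64.7,-530.8,584.5],-1],
    [[0.848,0,0],[64.7,-530.8,584.5],-1],
    [[0.848,0,0],[64.7,-530.8,584.5],-1],
    [[0.848,0,0],[64.7,-530.8,584.5],-1],
    [[0.848,0,0],[64.7,-530.8,584.5],-1],
    [[0.848,0,0],[64.7,-530.8,584.5],-1],
    [[0.848,0,0],[64.7,-530.8,584.5],-1],
    [[0.848,0,0],[64.7,-530.8,584.5],-1],
    [[0.848,0,0],[64.7,-530.8,584.5],-1],
    [[0.848,0,0],[64.7,-530.8,584.5],-1],
    [[0.848,0,0],[64.7,-530.8,584.5],-1],
  ],
)

```text
t: 2.17
tool_pos: [523.8, 105.3, 339.9]
tool_rot: [-0.689, 1.569, 0.305]
wrist_force: [-0.8, -0.6, 1.4]
gripper_width: 1.0
```

Run:
```python
from h import *
s=manip.state();print(s["t"],s["tool_pos"],s["joint_pos"].round(3),rel([522.5,102,340],.99),rel([522.5,102,232],.99))
```

```text
2.1667 [523.84501599 105.30159634 339.91571283] [ 0.502  0.29  -0.309  0.    -0.97  -2.65 ] (array([0.0041, 0.0012, 0.001 ]), array([-0.09, -0.67, -3.5 ])) (array([0.0041, 0.0012, 0.001 ]), array([107.91,  -0.57,  -3.63]))
```

Request:
send_rows(
  deltas=[
    [[0,0,0],[35,0,0],-1],
    [[0,0,0],[60,0,0],-1],
    [[0,0,0],[60,0,0],-1],
    [[0,0,0],[60,0,0],-1],
  ],
)

```text
t: 2.5
tool_pos: [522.5, 101.9, 279.3]
tool_rot: [2.789, 1.568, -2.502]
wrist_force: [0.1, -0.5, 0.7]
gripper_width: 0.997
```

Run:
```python
from h import *
im=manip.snapshot("side")
s=manip.state();print(s["t"],s["tool_pos"],rel([522.5,102,232],.99))
x,y=200,150
b=cv2.resize(im[y:y+170,x:x+170,::-1],None,fx=3.5,fy=3.5,interpolation=cv2.INTER_CUBIC)
cv2.imwrite("pics/a.png",b)
```

```text
2.55 [523.03983699 101.98094553 280.91330285] (array([0.0021, 0.0004, 0.0011]), array([48.91,  0.52, -0.3 ]))
```

View pics/a.png

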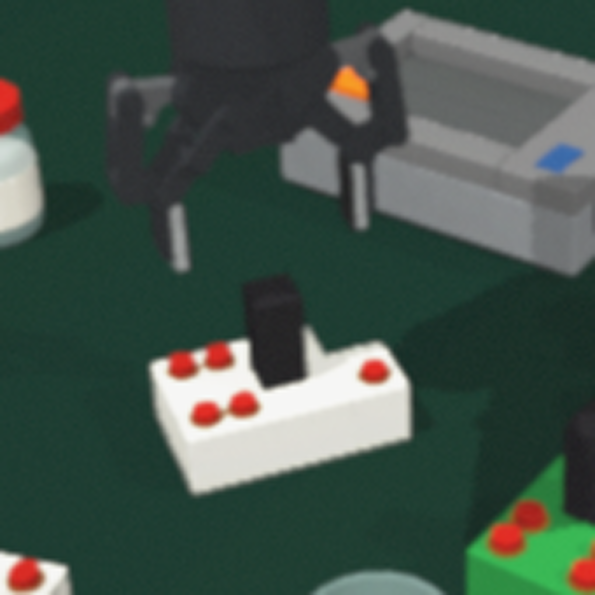

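The gripper straddles the post: the fingertips at crop (180,268) and (362,226) have their midpoint about above the post top at (275,285), and the jaws run along the rack's long side. I go down and grip.

Request:
send_rows(
  deltas=[
    [[0,0,0],[20,0,0],-1],
    [[0,0,0],[40,0,0],-1],
    [[0,0,0],[48,0,0],-1],
    [[0,0,0],[48,0,0],-1],
    [[0,0,0],[48,0,0],1],
    [[0,0,0],[48,0,0],1],
    [[0,0,0],[48,0,0],1],
    [[0,0,0],[48,0,0],1],
    [[0,0,0],[48,0,0],1],
    [[0,0,0],[48,0,0],1],
    [[0,0,0],[48,0,0],1],
    [[0,0,0],[48,0,0],1],
    [[0,0,0],[48,0,0],1],
  ],
  force=70,
)

```text
t: 3.63
tool_pos: [522.9, 102.1, 233.0]
tool_rot: [-0.774, 1.569, 0.218]
wrist_force: [-1.0, -0.2, 6.1]
gripper_width: 0.289
```

Request:
send_rows(
  deltas=[
    [[0,0,0],[-10,0,0],1],
    [[0,0,0],[-30,0,0],1],
    [[0,0,0],[-60,0,0],1],
    [[0,0,0],[-90,0,0],1],
    [[0,0,0],[-120,0,0],1],
    [[0,0,0],[-120,0,0],1],
    [[0,0,0],[-120,0,0],1],
  ],
)

```text
t: 4.22
tool_pos: [522.2, 101.9, 353.3]
tool_rot: [-0.237, 1.568, 0.754]
wrist_force: [0.3, -1.0, -4.0]
gripper_width: 0.291
```

Run:
```python
from h import *
ims={c:manip.snapshot(c) for c in("side","top")}
s=manip.state();print(s["t"],s["tool_pos"],s["gripper_width"],s["wrist_force"],s["joint_pos"])
T=R.from_euler('xyz',s["tool_rot"]).as_matrix();print(T[:,2],np.arctan2(T[1,2],T[0,2]))
v=[]
for c in ims:
    u=proj(c,[522,102,150])[0].astype(int); x,y=u-85
    b=cv2.resize(ims[c][y:y+170,x:x+170,::-1],None,fx=2.3,fy=2.3,interpolation=cv2.INTER_CUBIC)
    for B in RACK:
        q=(proj(c,place(B,[522.5,102,-2.15],s["tool_pos"][2]-232))-[x,y]+.5)*2.3
        cv2.polylines(b,[cv2.convexHull(q.round().astype(np.int32))],True,(255,0,255),1)
    v.append(b)
cv2.imwrite("pics/b.png",np.hstack(v))
print(rel([589,-168,352],-2.15+np.pi+2.176))
```

```text
4.3167 [521.57330274 101.60414792 350.43696245] 0.2942347552971344 [-0.17928868  0.55243561 -3.07742849] [ 4.97537959e-01  2.75016794e-01 -2.99824122e-01 -1.50749716e-03
 -9.99600184e-01 -2.64757390e+00]
[ 0.5480666   0.83643063 -0.00260951] 0.9907430951579141
(array([-2.1769e+00,  1.6000e-03, -4.5000e-03]), array([  -1.65, -204.16, -188.55]))
```

View pics/b.png

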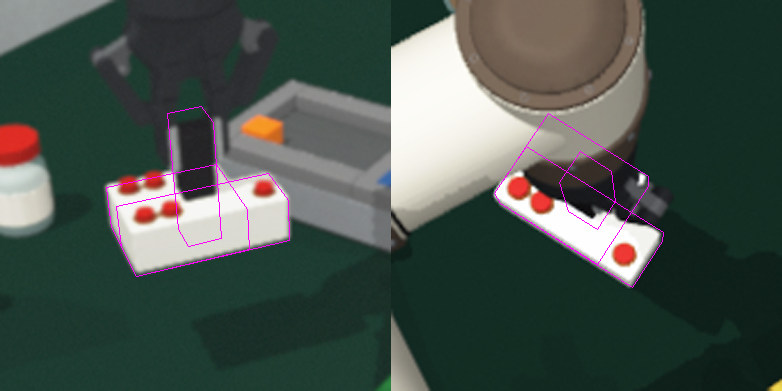

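The rack is held level, and its outline agrees with the predicted one in both views. Next: carry it over the well and turn it.

Request:
send_rows(
  deltas=[
    [[-0.12,0,0],[-2,-11,-10],1],
    [[-0.24,0,0],[-2,-23,-21],1],
    [[-0.36,0,0],[-2,-34,-31],1],
    [[-0.48,0,0],[-2,-45,-42],1],
    [[-0.6,0,0],[-2,-57,-52],1],
    [[-0.72,0,0],[-2,-68,-63],1],
    [[-0.84,0,0],[-2,-79,-73],1],
    [[-0.96,0,0],[-2,-91,-84],1],
    [[-1.08,0,0],[-2,-102,-94],1],
    [[-1.2,0,0],[-2,-113,-105],1],
    [[-1.32,0,0],[-2,-125,-115],1],
    [[-1.44,0,0],[-2,-136,-126],1],
    [[-1.56,0,0],[-2,-147,-136],1],
    [[-1.68,0,0],[-2,-159,-147],1],
    [[-1.8,0,0],[-2,-170,-157],1],
    [[-1.92,0,0],[-2,-181,-168],1],
    [[-2.04,0,0],[-2,-193,-178],1],
    [[-2.12,0,0],[-2,-204.5,-189],1],
    [[-2.177,0,0],[-2,-204.5,-189],1],
    [[-2.177,0,0],[-2,-204.5,-189],1],
  ],
)

```text
t: 5.98
tool_pos: [589.8, -169.0, 350.9]
tool_rot: [-0.178, 1.565, 2.989]
wrist_force: [-0.3, 0.0, -3.5]
gripper_width: 0.293
```

Request:
send_rows(
  deltas=[
    [[0,0,0],[15,0,0],1],
    [[0,0,0],[35,0,0],1],
    [[0,0,0],[35,0,0],1],
    [[0,0,0],[35,0,0],1],
  ],
)

```text
t: 6.32
tool_pos: [589.6, -167.8, 316.7]
tool_rot: [-0.079, 1.565, 3.089]
wrist_force: [0.0, -0.0, -2.1]
gripper_width: 0.289
```

```bash
cat > look.py <<'E'
from h import *
import sys
ims={c:manip.snapshot(c) for c in("side","top")}
s=manip.state();print(s["t"],s["tool_pos"],s["gripper_width"],s["wrist_force"],s["joint_pos"].round(3))
T=R.from_euler('xyz',s["tool_rot"]).as_matrix();a=np.arctan2(T[1,2],T[0,2]);print(T[:,2],T[:,0],a)
h=[589,-168,0.026]; v=[]
for c in ims:
    u=proj(c,[585,-165,80])[0].astype(int); x,y=u-80
    b=cv2.resize(ims[c][y:y+160,x:x+160,::-1],None,fx=2.5,fy=2.5,interpolation=cv2.INTER_CUBIC)
    for B,p,z in [(B,[*s["tool_pos"][:2],a-np.pi],s["tool_pos"][2]-232) for B in RACK]+[(box(-70,70,-46,46,66,66),h,0),(box(40,70,18,46,72,72),h,0)]:
        q=(proj(c,place(B,p,z))-[x,y]+.5)*2.5
        cv2.polylines(b,[cv2.convexHull(q.round().astype(np.int32))],True,(255,0,255) if z else (0,255,0),1)
    v.append(b)
cv2.imwrite(f"pics/{sys.argv[1]}.png",np.hstack(v))
print(rel([589,-168,282.5],np.pi+.026,s))
E
python3 look.py c
```

```text
6.4167 [ 590.54655085 -167.95680787  319.33250585] 0.29440281864354473 [ 0.72561012 -0.63881957 -2.34093946] [-0.014  0.436 -0.138  0.001 -0.996  0.041]
[-9.99630191e-01 -2.71931115e-02 -1.27815513e-04] [ 1.41969397e-04 -5.18565162e-04 -9.99999855e-01] -3.1143961893643706
(array([ 0.0012, -0.0001, -0.0005]), array([ 3.683e+01, -2.000e-02,  1.550e+00]))
```

View pics/c.png

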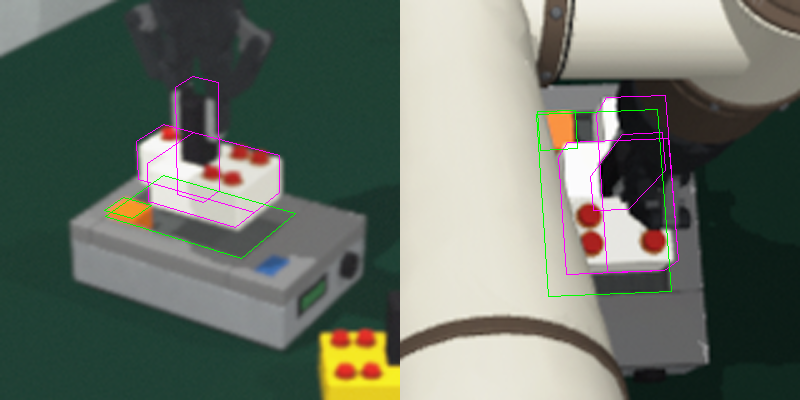

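Seen from above, the notch faces the orange key at crop (560,128) and the rack outline lies inside the well outline; the two views agree to about 3 mm, and there is 10 mm of play. Now lowering.

Request:
send_rows(
  deltas=[
    [[0,0,0],[6,0,0.5],1],
    [[0,0,0],[12,0,1],1],
    [[0,0,0],[18,0,1],1],
    [[0,0,0],[23,0,1],1],
    [[0,0,0],[27,0,1],1],
    [[0,0,0],[30,0,1],1],
    [[0,0,0],[30,0,1],1],
    [[0,0,0],[30,0,1],1],
  ],
)

```text
t: 7.08
tool_pos: [589.3, -168.2, 288.9]
tool_rot: [0.459, 1.571, -2.656]
wrist_force: [0.5, -0.1, -3.4]
gripper_width: 0.292
```

Request:
send_rows(
  deltas=[
    [[0,0,0],[1,0,0],1],
    [[0,0,0],[2,0,0],1],
    [[0,0,0],[3,0,0],1],
    [[0,0,0],[3,0,0],1],
    [[0,0,0],[3,0,0],1],
  ],
)

```text
t: 7.5
tool_pos: [589.2, -168.2, 286.0]
tool_rot: [1.018, 1.571, -2.096]
wrist_force: [-0.7, 0.4, -3.7]
gripper_width: 0.291
```

Request:
send_rows(
  deltas=[
    [[0,0,0],[1,0,0],1],
    [[0,0,0],[2,0,0],1],
    [[0,0,0],[2,0,0],1],
    [[0,0,0],[2,0,0],1],
  ],
)

```text
t: 7.83
tool_pos: [589.2, -168.2, 283.9]
tool_rot: [-0.092, 1.571, 3.076]
wrist_force: [0.1, 0.1, -3.4]
gripper_width: 0.295
```

```bash
python3 look.py d
```

```text
7.9333 [ 589.21651547 -168.19696308  284.00784839] 0.29198777804443976 [-0.4669017  -0.0556516  -3.05548357] [-0.014  0.471 -0.181 -0.    -0.919  0.041]
[-9.99635800e-01 -2.69864192e-02 -8.49703628e-06] [ 8.41189717e-06  3.26841153e-06 -1.00000000e+00] -3.1146029577417154
(array([ 0.001, -0.   ,  0.   ]), array([ 1.51, -0.2 ,  0.21]))
```

View pics/d.png

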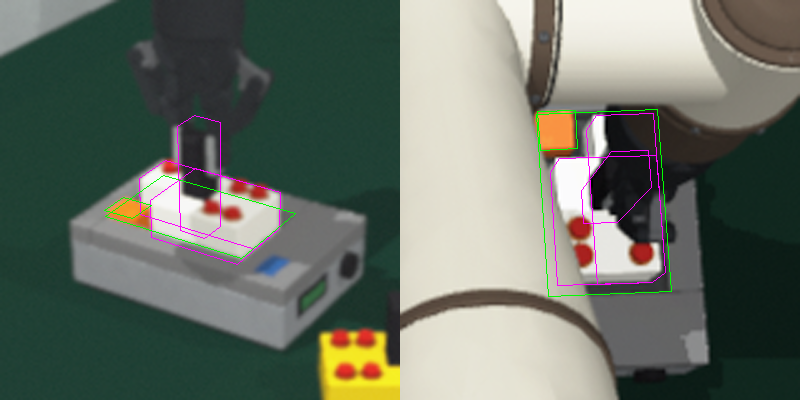

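Request:
send_rows(
  deltas=[
    [[0,0,0],[1,0,0],1],
    [[0,0,0],[1,0,0],1],
    [[0,0,0],[1,0,0],1],
  ],
)

```text
t: 8.18
tool_pos: [589.2, -168.2, 283.0]
tool_rot: [3.007, 1.571, -0.107]
wrist_force: [0.7, 0.8, -3.0]
gripper_width: 0.293
```

Request:
send_rows(
  deltas=[
    [[0,0,0],[1,0,0],1],
    [[0,0,0],[1,0,0],1],
    [[0,0,0],[1,0,0],1],
  ],
)

```text
t: 8.43
tool_pos: [589.2, -168.1, 283.0]
tool_rot: [2.47, 1.57, -0.645]
wrist_force: [-2.8, 1.5, 4.4]
gripper_width: 0.288
```

Request:
send_rows(
  deltas=[
    [[0,0,0],[1,0,0],1],
    [[0,0,0],[1,0,0],1],
    [[0,0,0],[1,0,0],1],
  ],
)

```text
t: 8.68
tool_pos: [589.2, -168.1, 283.0]
tool_rot: [2.462, 1.57, -0.652]
wrist_force: [-4.4, 3.1, 9.2]
gripper_width: 0.289
```

Contact came at TCP z = 283.0, exactly 50 mm above the pick height, so the rack is on the floor. Release and retreat.

Request:
send_rows(
  deltas=[
    [[0,0,0],[-1,0,0],1],
    [[0,0,0],[-1,0,0],0.3],
    [[0,0,0],[-1,0,0],0.0],
    [[0,0,0],[-1,0,0],-0.5],
    [[0,0,0],[-1,0,0],-1],
    [[0,0,0],[-1,0,0],-1],
    [[0,0,0],[-1,0,0],-1],
    [[0,0,0],[-1,0,0],-1],
    [[0,0,0],[-1,0,0],-1],
  ],
)

```text
t: 9.43
tool_pos: [589.2, -168.2, 281.9]
tool_rot: [-0.099, 1.571, 3.07]
wrist_force: [1.0, 0.3, 0.4]
gripper_width: 0.998
```

Request:
send_rows(
  deltas=[
    [[0,0,0],[-10,0,0],-1],
    [[0,0,0],[-30,0,0],-1],
    [[0,0,0],[-60,0,0],-1],
    [[0,0,0],[-90,0,0],-1],
    [[0,0,0],[-120,0,0],-1],
    [[0,0,0],[-120,30,0],-1],
    [[0,0,0],[-120,65,0],-1],
    [[0,0,0],[-120,100,0],-1],
    [[0,0,0],[-120,140,0],-1],
    [[0,0,0],[-120,180,0],-1],
    [[0,0,0],[-120,215,0],-1],
    [[0,0,0],[-120,240,0],-1],
    [[0,0,0],[-120,250,0],-1],
    [[0,0,0],[-120,250,0],-1],
    [[0,0,0],[-120,250,0],-1],
  ],
)

```text
t: 10.68
tool_pos: [595.8, -417.9, 402.1]
tool_rot: [-1.294, 1.57, 1.874]
wrist_force: [0.2, 0.2, 0.5]
gripper_width: 0.999
```

```bash
sed -i 's/^for c in ims:/s["tool_pos"]=np.array([589.2,-168.1,282]);a=3.168\nfor c in ims:/' look.py; python3 look.py e
```

```text
10.7833 [ 596.166654   -416.66309027  402.63843258] 1.0022032697573378 [0.42825621 0.72039159 1.30858666] [-0.389  0.565  0.3   -0.    -1.305  0.417]
[-9.99594994e-01 -2.84553401e-02 -3.76539643e-04] [ 3.73413489e-04  1.15175556e-04 -9.99999924e-01] -3.1131334700419746
(array([ 0.0025, -0.0004,  0.0001]), array([-0.5 , -0.11,  0.2 ]))
```

View pics/e.png

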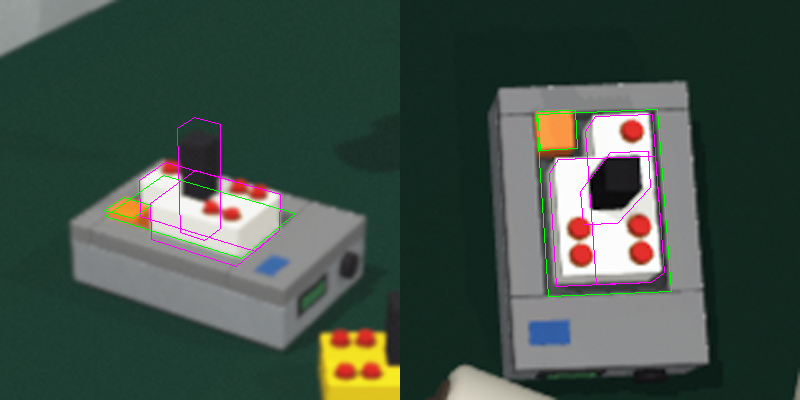

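Both views show the rack flat in the well with the notch around the key and a gap on every side.

```bash
python3 -c "
from plant import manip
print(manip.hand_in())"
```

```text
the job is handed in; nothing more can be done
None
```

The white cut-out rack is in the heater well, with its cut-out corner around the orange key. I handed the job in at about 10.8 s of the 38 s allowed.

- **Handling:** I gripped the rack by its post at 70 N, turned it about 125° on the way to the heater, and lowered it to the well's floor before letting go. I did not touch the plain, green or yellow racks.
- **Seating:** contact came at a tool height of 283.0 mm, exactly 50 mm above the pick height, which matches the well floor. When I let go, the side forces were about 1 N or less.
- **Final pictures:** both views show the rack flat, with the notch around the key and a gap on every side. The gripper was open and about 250 mm away.
- **What disagreed:** the two cameras' heater positions differed by up to 6 mm in y, so I used the top camera's value. In the side view my predicted outline was also a few pixels off at the post, both before the pick and after the placing. Both stayed within the well's 10 mm of play.

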